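# Lock the adjustable work rest with its jam nut

### The job

Two adjustable work rests are bolted to the T-slotted set-up plate; the one with the round swivel pad on its screw is locked, the other, with the bare screw end, still has its hexagonal jam nut backed off, a few millimetres up its screw. Run that nut down (clockwise seen from above) onto the top of the rest's body and nip it up to about 0.7 N m, so that the height setting is locked without overtightening, and let go. Do not turn the screw in the nut, and leave the locked rest and the things lying around as they are.

Things in the scene. Friction and masses are not known exactly. Their poses are not given: they have to be found in the camera images.
- jam_nut: the backed-off nut: dark steel hexagon, 46 mm across flats, 53 across corners, 18 high. Origin: on its vertical axis, half-way up. z up; x square to one pair of flats, the others every 60 degrees. Right-hand thread: clockwise from above runs it down, 5 mm a turn. Starts 2 to 5 mm above its seat. Turns with 0.06 N m until its face meets the seat, then the torque climbs by about 1 N m a radian
- rest: the rest that carries the jam nut: grey flange 60 by 112 mm, 12 mm thick, held down by two small bolts whose tops are 28 mm above its underside. Fixed to the plate. Origin: on the screw's axis, at the flange's underside (the plate's top); z up, y along the flange
- rest_body: the fixed threaded body of that rest: a grey neck 40 mm in diameter whose flat top, the nut's seat, lies 54 to 56 mm above the flange's underside, as faced; its 56 mm wide foot ends 28 mm above that underside. Origin as rest. The nut locks on it when nipped to 0.55 to 0.95 N m and stays when let go; 0.4 N m is too loose, 1.2 N m overtightens it
- rest_screw: the adjusting screw of that rest, bright steel, 28 mm in diameter with a bare end, which sets the height; its top stands about 38 mm above the nut's seat. It turns stiffly (0.25 N m) and must not be turned. Origin: on the axis at the seat's height; its x axis shows its rotation
- locked_rest: the other rest, of the same make and size but with a swivel pad on its screw, already locked. Origin: on its axis at the flange's underside
- locked_nut: the jam nut of the other rest, same size, already down on its body and tight: leave it. Origin: on the axis, half-way up; x square to a pair of flats
- locked_rest_screw: the adjusting screw of the other rest, topped by a flat round swivel pad 40 mm in diameter and 8 mm thick: leave it. Origin: on the axis, at the height of its nut's seat
- plate: T-slotted steel set-up plate, 320 (x) by 480 (y) by 40 mm, fixed on the bench, slots along its y. A plain round rest post, 30 mm in diameter, stands on it 75 mm to -x and 170 mm to +y of the centre, as high as the two screws (about 92 mm above the plate's top). Origin: centre of its underside
- blank: aluminium plate to be milled, 120 by 180 by 16 mm with a 14 mm high boss, loose on the bench. Origin: centre of its underside
- wood_block: wooden block 70 by 150 by 40 mm, loose on the bench. Origin: centre of its underside
- caliper: digital caliper 230 mm long, lying loose on the bench. Origin: under its middle
- vice: blue drill vice, 100 by 210 mm, 79 mm high, loose on the bench. Origin: centre of its underside

How it is judged:
By the outcome, as a careful person would: the job done as asked, in the order asked, and still so for the second after the job is handed in, with the robot touching nothing.
It also fails if it takes over 72 s, if anything falls off the work surface, if the arm or the gripper's body presses on something with over 40 N, if the wrist force passes 120 N, or if a joint passes its speed limit or range.

### The arm

A 7-joint arm with a two-finger parallel gripper is mounted at the origin on the work surface. World frame = base frame: x ahead of the robot, y to its left, z up, the work surface at z = 0. Lengths are in m, angles in rad, forces in N, time in s.
With the tool pointing down it reaches from about 0.4 to 0.9 m from the base axis. Payload 5.5 kg.
Tool frame: the origin (TCP) lies at the very end of the fingers, on their centre line; the grasp point (between the pads) lies 19 mm behind it; z points along the fingers, y is the line along which they close (so a half turn about z gives the same grasp; the last joint's range is limited). The gripper opens to 92 mm and grips with 3 to 60 N. Pads are 19 mm wide; open, the fingers measure 130 mm over their backs; the gripper's body (75 mm by 190 mm) begins 47 mm behind the grasp point.
Start: joints at [1.384, 0.501, -0.427, 1.55, 0.221, 1.138, -0.21], TCP at [0.283, -0.585, 0.227] pointing down, gripper open.
Joint ranges: [-2.88, 2.88], [-0.31, 2.03], [-1.54, 1.56], [0.2, 2.42], [-1.41, 4.55], [0.19, 2.02], [-2.57, 2.57]. Speed limits (rad/s): [2.57, 2.57, 3.14, 3.14, 3.14, 3.14, 3.14].

### API

Orientations are given as a 3x3 rotation matrix whose columns are the frame's x, y, z axes.
In Python, from cell import manip gives the robot as it stands.
- The arm moves only by the shell command python3 -m jog 'ROWS' [OPENING] [FORCE]. ROWS is JSON, a list of rows, each a list of 6 numbers: the shift along the tool's x, y, z scaled (see below), then the turn, a rotation vector about the tool's x, y, z scaled (see below). A call has 1 to 8 rows; each row is the pose to reach, as a shift and turn from the pose commanded when the call began, along the tool's axes at that moment; what a row does not reach only later rows make up. The controller multiplies each number of a shift by 100 mm and each number of a turn by 90 degrees. A row lasts 1/8 s, in which the tool goes at most 62.5 mm and 10.7 degrees, less where a joint would pass 70% of its speed; a pose out of reach is approached as far as the arm can. A call with a number of a shift or a turn outside -1 to 1 is refused whole. A call with a gripper value outside its range is refused whole. OPENING is the gripper's target within -1 to 1 (shut at 1, half-way at 0, fully open at -1), set as the call begins (- or left out, the last holds). The fingers move at their own pace and stop on an object; FORCE is the grip in N (left out, the last holds). Time passes only in rows, so rows that repeat a pose let the fingers close. It gives the time, the measured TCP pose, the force and the opening at its end, in the units of the state.
- manip.get_obs(): the state, without advancing time (a new reading comes with each control period).
- manip.capture(name): name is "scene" or "top" or "wrist"; returns a dict with "image" (384x512x3 uint8, red, green, blue), "fx", "fy", "cx", "cy" (pixels), "world_to_cam" (4x4, takes a point from world to camera coordinates). Camera axes: x right, y down, z forward; pixel columns grow to the right and rows downward; lengths in m; the calibration is good to about 2 mm. A picture is of the moment at which its call begins. There is no depth.
- manip.hand_in(): hands the job in, once; it reports no verdict.
The state is a dict: "t": time; "joints": joint angles; "joint_velocities": joint speeds; "joint_efforts": joint torques, N m; "tcp_pos": TCP position; "tcp_rot": TCP orientation; "contact_force": force on the tool from outside, world axes, zero at the start; "ft_torque": the same for the moment, N m; "opening": finger opening in m.
Only numpy, scipy, OpenCV 4.12 (cv2) and the standard library are available. Lean on these libraries where they do the work, as an engineer would, in place of code of your own. Each camera call takes 0.05 s, during which the arm holds its last target. There are 200 camera calls.

## Working session

There is one attempt and no reset: what is moved stays moved. The work goes in short steps, Python scripts to look and compute and a shell command to move; the robot and the scene stay as the last step left them, time stands still between calls to the robot, and variables do not carry over. Pictures are saved under pics/ and viewed, on a budget of 10 in all, crops included, one or two more only if the job needs it, and the job is handed in when it is done.

```bash
ls; mkdir -p pics; cat > h.py <<'E'
import numpy as np, cv2, pickle
from cell import manip
def snap(cam,name):
    c=manip.capture(cam); pickle.dump(c,open(f'pics/{name}.pkl','wb'))
    cv2.imwrite(f'pics/{name}.png',c['image'][:,:,::-1]); return c
def load(n): return pickle.load(open(f'pics/{n}.pkl','rb'))
def crop(n,u0,v0,u1,v1,s):
    im=load(n)['image'][v0:v1,u0:u1,::-1]; cv2.imwrite(f'pics/{n}_c{u0}_{v0}.png',cv2.resize(im,None,fx=s,fy=s,interpolation=cv2.INTER_CUBIC))
def ray(c,u,v):
    T=np.array(c['world_to_cam']);R=T[:3,:3];o=-R.T@T[:3,3]
    return o,R.T@np.array([(u-c['cx'])/c['fx'],(v-c['cy'])/c['fy'],1])
def atz(c,u,v,z):
    o,d=ray(c,u,v); return o+d*(z-o[2])/d[2]
def proj(c,p):
    q=np.array(c['world_to_cam'])@np.r_[p,1]; return np.array([c['fx']*q[0]/q[2]+c['cx'],c['fy']*q[1]/q[2]+c['cy']])
E
python3 - <<'E'
from h import *
a=snap('scene','s0');b=snap('top','t0')
im=np.hstack([a['image'],b['image']])[:,:,::-1]
cv2.imwrite('pics/both0.png',np.vstack([a['image'],b['image']])[:,:,::-1][:768])
for c in(a,b):
    print(ray(c,c['cx'],c['cy']))
print(manip.get_obs())
E
```

```text
pics
(array([ 1.08253639, -0.70246612,  0.83820011]), array([-0.49692167,  0.58149105, -0.64415604]))
(array([0.43120274, 0.00449658, 1.33461179]), array([ 0.06511715, -0.01029535, -0.99782451]))
{'t': 0.1, 'joints': array([ 1.38417442,  0.50177889, -0.42681042,  1.55130486,  0.22077595,
        1.13832744, -0.21029553]), 'joint_velocities': array([-0.00085905, -0.0014681 , -0.00119098, -0.00069252, -0.0005418 ,
       -0.00078485, -0.00204251]), 'joint_efforts': array([-1.14256534e-02, -5.67876935e+01, -5.83853960e+00, -2.79917496e+01,
       -6.90191053e-02,  2.41525396e-02,  4.80210065e-05]), 'tcp_pos': array([ 0.28232377, -0.58479225,  0.22578368]), 'tcp_rot': array([[ 9.00508410e-01,  4.34838050e-01, -6.88598585e-04],
       [ 4.34838586e-01, -9.00506937e-01,  1.63113886e-03],
       [ 8.91934401e-05, -1.76828350e-03, -9.99998433e-01]]), 'contact_force': array([0.11606535, 0.1261958 , 0.25827274]), 'ft_torque': array([ 0.01007361,  0.01906457, -0.01539754]), 'opening': 0.09152274025764696}
```

View pics/t0.png

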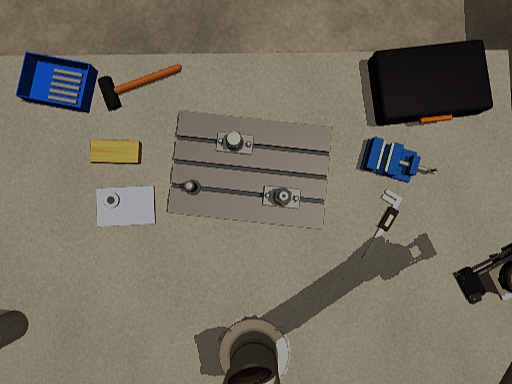

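View pics/s0.png

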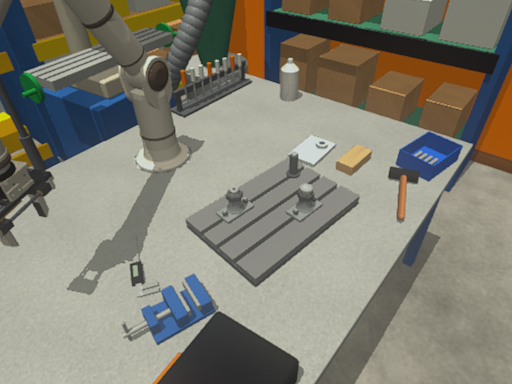

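The top view shows the plate with two rests: one at about (283,197), which looks bare-ended, and one at (235,140), which looks padded. The round post is at (192,187). I'll enlarge both rests.

```bash
python3 - <<'E'
from h import *
A=load('t0')['image'][115:225,165:335,::-1]; B=load('s0')['image'][150:240,190:350,::-1]
A=cv2.resize(A[60:105,85:145],(600,450),interpolation=cv2.INTER_CUBIC)[:300] if 0 else cv2.resize(A,(510,330),interpolation=cv2.INTER_CUBIC)
t=load('t0')['image']
n=cv2.resize(t[182:212,258:308,::-1],(500,300),interpolation=cv2.INTER_CUBIC)
f=cv2.resize(load('s0')['image'][180:225,210:335,::-1],(800,288),interpolation=cv2.INTER_CUBIC)
f2=np.zeros((300,800,3),np.uint8); f2[:288]=f
m=cv2.resize(t[126:156,220:250,::-1],(300,300),interpolation=cv2.INTER_CUBIC)
cv2.imwrite('pics/c1.png',np.vstack([np.hstack([n,m]),f2]))
c=load('t0')
print('corners',[atz(c,u,v,.04).round(3) for u,v in((178,112),(332,126),(322,228),(168,212))])
for z in (.07,.105,.13): print(z,atz(c,283,197,z).round(3),atz(c,234,139,z).round(3),atz(c,192,186,z).round(3))
E
```

```text
corners [array([0.75 , 0.223, 0.04 ]), array([ 0.7  , -0.257,  0.04 ]), array([ 0.384, -0.217,  0.04 ]), array([0.44 , 0.254, 0.04 ])]
0.07 [ 0.479 -0.097  0.07 ] [0.658 0.048 0.07 ] [0.517 0.176 0.07 ]
0.105 [ 0.478 -0.094  0.105] [0.651 0.047 0.105] [0.514 0.172 0.105]
0.13 [ 0.477 -0.092  0.13 ] [0.647 0.046 0.13 ] [0.513 0.168 0.13 ]
```

View pics/c1.png

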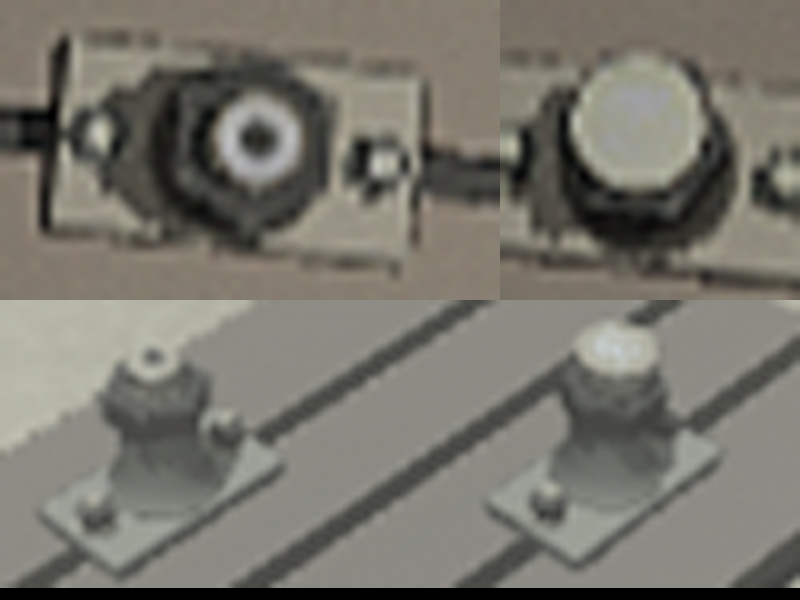

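The near rest at top-view pixel (283,195) has the bare end, with a hex nut and a gap below it. The far one carries the pad. I'll move above the near rest.

```bash
python3 -m jog '[[0.4,-0.37,0,0,0,0],[0.8,-0.74,0,0,0,0],[1,-0.92,0,0,0,0]]'; python3 -m jog '[[0.4,-0.37,0,0,0,0],[0.8,-0.74,0,0,0,0],[1,-0.92,0,0,0,0]]';python3 -m jog '[[0.4,-0.37,0,0,0,0],[0.8,-0.74,0,0,0,0],[1,-0.92,0,0,0,0]]';python3 -m jog '[[0.4,-0.37,0,0,0,0],[0.8,-0.75,0,0,0,0],[0.9,-0.81,0,0,0,0],[0.9,-0.81,0,0,0,0],[0.9,-0.81,0,0,0,0],[0.9,-0.81,0,0,0,0]]'
python3 - <<'E'
from h import *
c=snap('wrist','w0');o=manip.get_obs();print(o['tcp_pos'],o['tcp_rot'].round(4),o['joints'].round(3))
print(ray(c,c['cx'],c['cy']))
E
```

```text
t: 0.48
tcp_pos: [0.3341, -0.4554, 0.2264]
tcp_rot: [[0.899, 0.438, -0.0], [0.438, -0.899, 0.002], [0.001, -0.002, -1.0]]
contact_force: [-0.4, 0.1, -0.3]
opening: 0.0917
t: 0.85
tcp_pos: [0.3838, -0.3292, 0.2266]
tcp_rot: [[0.899, 0.438, -0.0], [0.438, -0.899, 0.001], [0.0, -0.001, -1.0]]
contact_force: [-0.0, -1.0, 0.0]
opening: 0.092
t: 1.23
tcp_pos: [0.4335, -0.203, 0.2267]
tcp_rot: [[0.899, 0.438, 0.0], [0.438, -0.899, 0.001], [0.0, -0.0, -1.0]]
contact_force: [0.5, -0.9, 0.4]
opening: 0.0919
t: 1.98
tcp_pos: [0.478, -0.0959, 0.2265]
tcp_rot: [[0.902, 0.432, -0.001], [0.432, -0.902, -0.0], [-0.001, 0.0, -1.0]]
contact_force: [-0.3, -0.5, -1.1]
opening: 0.0917
[ 0.4781262  -0.09571091  0.22658666] [[ 9.016e-01  4.325e-01 -4.000e-04]
 [ 4.325e-01 -9.016e-01 -3.000e-04]
 [-5.000e-04  1.000e-04 -1.000e+00]] [ 0.767  0.243 -0.713  1.941  0.186  1.023 -1.152]
(array([ 0.54456509, -0.06439062,  0.38463836]), array([-0.24956921, -0.12023147, -0.96086399]))
```

View pics/w0.png

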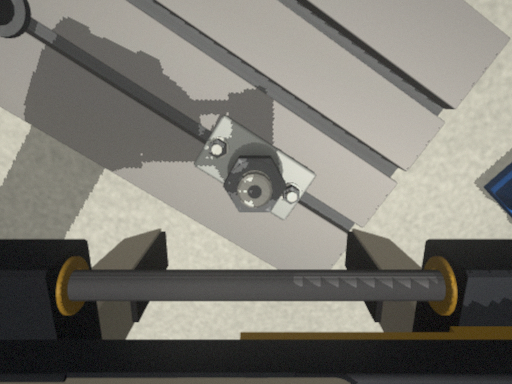

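The wrist view shows the screw end at about (256,189), the hex nut around it, and the bolts at (217,149) and (292,193). I'll enlarge it for the nut angle.

```bash
python3 - <<'E'
from h import *
c=load('w0'); crop('w0',215,145,305,220,8)
print(atz(c,256,189,.132),atz(c,217,149,.068),atz(c,292,193,.068)); t=load('t0'); print(atz(t,283.3,195.3,.132), c['fx'])
E
```

```text
[ 0.48250084 -0.09420801  0.132     ] [ 0.48612642 -0.05168093  0.068     ] [ 0.47835902 -0.13529169  0.068     ]
[ 0.48186113 -0.09283552  0.132     ] 336.3893997893441
```

View pics/w0_c215_145.png

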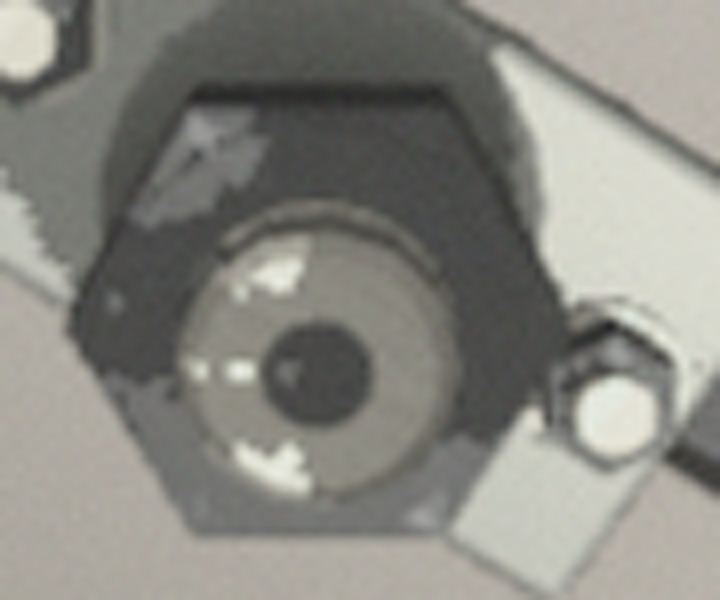

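```bash
python3 - <<'E'
from h import *
c=load('w0')
V=[(190,97),(443,95),(565,318),(445,532),(190,532),(75,325)]
P=lambda u,v:(215+(u+.5)/8-.5,145+(v+.5)/8-.5)
for z in (.115,.12):
    W=np.array([atz(c,*P(*v),z) for v in V]); print(z,W.mean(0),'corners',[np.linalg.norm(W[i]-W[i+3]).round(4) for i in range(3)])
    ang=[np.degrees(np.arctan2(*(W[i]-W.mean(0))[[1,0]]))%60 for i in range(6)];print(np.round(ang,1))
print('screw',[atz(c,*P(318,368),z) for z in(.130,.133)])
o=manip.get_obs();print('tool y ang',np.degrees(np.arctan2(o['tcp_rot'][1,1],o['tcp_rot'][0,1])))
E
```

```text
0.115 [ 0.4811642  -0.09330105  0.115     ] corners [np.float64(0.0534), np.float64(0.0535), np.float64(0.0507)]
[54.6 57.3 56.1 55.7 55.3 56.9]
0.12 [ 0.48233987 -0.09276496  0.12      ] corners [np.float64(0.0524), np.float64(0.0525), np.float64(0.0498)]
[54.6 57.3 56.1 55.7 55.3 56.9]
screw [array([ 0.48028932, -0.09379895,  0.13      ]), array([ 0.48104658, -0.09345248,  0.133     ])]
tool y ang -64.3711881662893
```

```bash
python3 -m jog '[[0.036,-0.007,0.2,0,0,-0.11],[0.036,-0.007,0.5,0,0,-0.22],[0.036,-0.007,0.7,0,0,-0.333],[0.036,-0.007,0.7,0,0,-0.333],[0.036,-0.007,0.7,0,0,-0.333],[0.036,-0.007,0.7,0,0,-0.333]]'
python3 - <<'E'
from h import *
c=snap('wrist','w1');o=manip.get_obs();print(o['tcp_pos'],o['joints'].round(3),o['ft_torque'],np.degrees(np.arctan2(o['tcp_rot'][1,1],o['tcp_rot'][0,1])))
d=c['image'][100:384,100:420,::-1]; cv2.imwrite('pics/w1c.png',cv2.resize(d,None,fx=2,fy=2))
E
```

```text
t: 2.78
tcp_pos: [0.4824, -0.0924, 0.1578]
tcp_rot: [[0.565, 0.825, 0.002], [0.825, -0.565, -0.001], [0.0, 0.002, -1.0]]
contact_force: [0.3, 0.7, -0.5]
opening: 0.0919
[ 0.48226397 -0.09235662  0.15769278] [ 0.783  0.37  -0.77   2.     0.329  0.896 -0.761] [ 0.00238046  0.02706187 -0.01767615] -34.35597130589627
```

View pics/w1c.png

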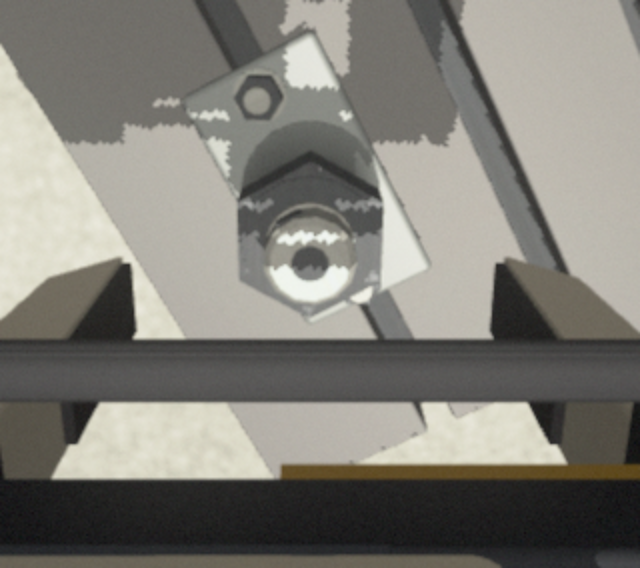

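Flats are vertical in the view, at x=240 and 382, midway between the fingers. The turn sign for q7 is the opposite of what I assumed: clockwise lowers q7. I'll swing half a turn back for range.

```bash
python3 -m jog '[[0,0,0,0,0,-0.118],[0,0,0,0,0,-0.236],[0,0,0,0,0,-0.354],[0,0,0,0,0,-0.472],[0,0,0,0,0,-0.59],[0,0,0,0,0,-0.708],[0,0,0,0,0,-0.826],[0,0,0,0,0,-0.944]]'; python3 -m jog '[[0,0,0,0,0,-0.118],[0,0,0,0,0,-0.236],[0,0,0,0,0,-0.354],[0,0,0,0,0,-0.472],[0,0,0,0,0,-0.59],[0,0,0,0,0,-0.708],[0,0,0,0,0,-0.826],[0,0,0,0,0,-0.944]]';python3 -m jog '[[0,0,0,0,0,-0.112],[0,0,0,0,0,-0.112],[0,0,0,0,0,-0.112],[0,0,0,0,0,-0.112]]'
python3 - <<'E'
from h import *
c=snap('wrist','w2');o=manip.get_obs();print(o['tcp_pos'],o['joints'].round(3),o['ft_torque'],np.degrees(np.arctan2(o['tcp_rot'][1,1],o['tcp_rot'][0,1])))
a=load('w1'); print(atz(a,255,232,.132))
d=c['image'][100:384,100:420,::-1]; cv2.imwrite('pics/w2c.png',cv2.resize(d,None,fx=2,fy=2))
E
```

```text
t: 3.82
tcp_pos: [0.4819, -0.0923, 0.1574]
tcp_rot: [[-0.777, 0.63, 0.001], [0.63, 0.777, -0.001], [-0.001, -0.0, -1.0]]
contact_force: [-0.2, -0.3, 0.4]
opening: 0.0917
t: 4.82
tcp_pos: [0.4818, -0.0926, 0.1571]
tcp_rot: [[-0.696, -0.718, 0.0], [-0.718, 0.696, -0.001], [0.001, -0.001, -1.0]]
contact_force: [-1.0, -0.6, -0.4]
opening: 0.0917
t: 5.32
tcp_pos: [0.4816, -0.0922, 0.1569]
tcp_rot: [[-0.565, -0.825, 0.0], [-0.825, 0.565, -0.001], [0.001, -0.001, -1.0]]
contact_force: [-0.7, 0.0, -0.7]
opening: 0.0917
[ 0.48161875 -0.0922298   0.15690307] [ 1.178  0.784 -1.441  1.992  0.856  1.189  1.926] [ 0.16277242 -0.02709178 -0.0011356 ] 145.64407073559508
[ 0.48021525 -0.09428268  0.132     ]
```

View pics/w2c.png

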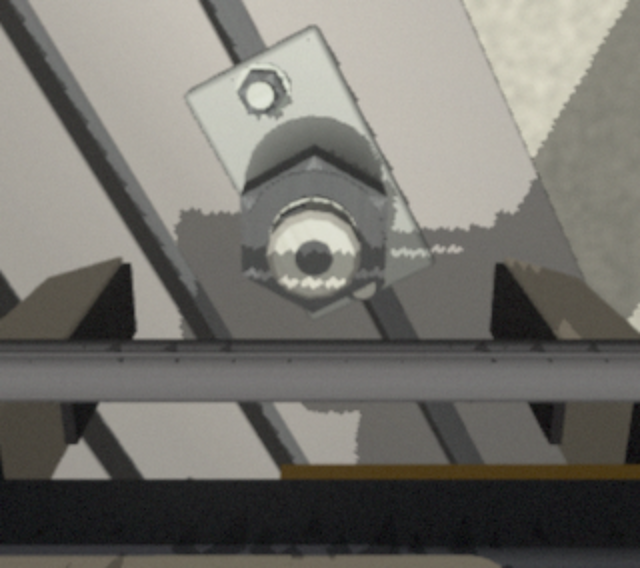

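The flats are again vertical at x≈243 and 386, with the screw centre at crop (314,257). I'll average both views for the axis.

```bash
python3 - <<'E'
from h import *
a=load('w1');c=load('w2')
P=lambda u,v:(100+(u+.5)/2-.5,100+(v+.5)/2-.5)
A=atz(a,*P(310,264),.132);C=atz(c,*P(314,257),.132);m=(A+C)/2;print(A,C,m)
o=manip.get_obs(); print((o['tcp_rot'].T@(m-o['tcp_pos'])*10).round(4))
# flat direction check: hex top edges vertical?
E
```

```text
[ 0.48018335 -0.09406918  0.132     ] [ 0.48003897 -0.09363824  0.132     ] [ 0.48011116 -0.09385371  0.132     ]
[0.0218 0.0034 0.249 ]
```

```bash
python3 -m jog '[[0.02,0.003,0.2,0,0,0],[0.02,0.003,0.4,0,0,0],[0.02,0.003,0.6,0,0,0],[0.02,0.003,0.7,0,0,0],[0.02,0.003,0.7,0,0,0],[0.02,0.003,0.7,0,0,0]]'
python3 - <<'E'
from h import *
o=manip.get_obs();print(o['tcp_pos'],o['joints'].round(3),o['ft_torque'],o['contact_force'])
E
python3 -m jog '[[0,0,0,0,0,0],[0,0,0,0,0,0],[0,0,0,0,0,0],[0,0,0,0,0,0],[0,0,0,0,0,0],[0,0,0,0,0,0],[0,0,0,0,0,0],[0,0,0,0,0,0]]' 1 20
python3 - <<'E'
from h import *
o=manip.get_obs();print(o['tcp_pos'],o['joint_efforts'].round(2),o['ft_torque'],o['contact_force'],o['opening'])
E
```

```text
t: 6.12
tcp_pos: [0.4806, -0.0933, 0.0871]
tcp_rot: [[-0.563, -0.827, 0.001], [-0.827, 0.563, 0.0], [-0.001, -0.001, -1.0]]
contact_force: [0.4, 0.1, 0.6]
opening: 0.0915
[ 0.48062597 -0.09331969  0.08711569] [ 1.11   0.855 -1.319  2.041  0.972  1.087  1.86 ] [ 0.20674573 -0.077441    0.00273946] [0.39159293 0.10144025 0.60826432]
t: 7.12
tcp_pos: [0.4804, -0.0938, 0.0867]
tcp_rot: [[-0.563, -0.826, 0.0], [-0.826, 0.563, -0.0], [-0.0, -0.0, -1.0]]
contact_force: [1.9, -0.4, -0.2]
opening: 0.0459
[ 0.48037825 -0.09376005  0.08674062] [-3.200e-01 -4.289e+01 -2.066e+01 -1.489e+01 -4.100e-01  2.700e-01
  4.000e-02] [-0.01862748 -0.35774489 -0.01418008] [ 1.8845908  -0.35532098 -0.19053159] 0.04588334003298551
```

Opening is 45.9 mm and lateral force is small, so the nut is gripped square on its flats. I'll run it down, following the 5 mm pitch.

```bash
cat > st.py <<'E'
from h import *
o=manip.get_obs();print('pos',o['tcp_pos'].round(4),'q',o['joints'].round(2),'T',o['ft_torque'].round(3),'F',o['contact_force'].round(1),'op',round(o['opening'],4),'yaw',np.degrees(np.arctan2(o['tcp_rot'][1,1],o['tcp_rot'][0,1])).round(1), 'e7',o['joint_efforts'][6].round(3))
E
python3 -m jog '[[0,0,0.0013,0,0,0.1],[0,0,0.0026,0,0,0.2],[0,0,0.004,0,0,0.3],[0,0,0.005,0,0,0.4],[0,0,0.006,0,0,0.5],[0,0,0.0075,0,0,0.6],[0,0,0.009,0,0,0.7],[0,0,0.01,0,0,0.8]]' 1 50; python3 st.py
python3 -m jog '[[0,0,0.0013,0,0,0.1],[0,0,0.0026,0,0,0.2],[0,0,0.004,0,0,0.3],[0,0,0.005,0,0,0.4],[0,0,0.006,0,0,0.5],[0,0,0.0075,0,0,0.6],[0,0,0.0075,0,0,0.6],[0,0,0.0075,0,0,0.6]]'; python3 st.py
```

```text
t: 8.12
tcp_pos: [0.48, -0.0926, 0.0858]
tcp_rot: [[-0.959, 0.284, 0.0], [0.284, 0.959, 0.001], [0.0, 0.001, -1.0]]
contact_force: [-0.3, 0.8, -1.6]
opening: 0.0455
pos [ 0.48   -0.0926  0.0858] q [ 0.99  0.67 -1.09  2.04  0.77  0.91  0.76] T [ 0.394 -0.24   0.066] F [-0.3  0.8 -1.6] op 0.0455 yaw 73.5 e7 1.358
t: 9.12
tcp_pos: [0.4807, -0.092, 0.085]
tcp_rot: [[-0.342, 0.94, 0.001], [0.94, 0.342, 0.002], [0.001, 0.002, -1.0]]
contact_force: [3.0, 3.0, -3.4]
opening: 0.0454
pos [ 0.4807 -0.092   0.085 ] q [ 0.86  0.55 -0.89  2.05  0.59  0.81 -0.04] T [ 0.855 -0.746 -0.063] F [ 3.   3.  -3.4] op 0.0454 yaw 20.0 e7 0.035
```

```bash
python3 -m jog '[[0,0,0.001,0,0,0.08],[0,0,0.002,0,0,0.16],[0,0,0.003,0,0,0.22],[0,0,0.003,0,0,0.22],[0,0,0.003,0,0,0.22]]'>/dev/null; python3 st.py
python3 -m jog '[[0,0,0.001,0,0,0.08],[0,0,0.002,0,0,0.16],[0,0,0.003,0,0,0.22],[0,0,0.003,0,0,0.22],[0,0,0.003,0,0,0.22]]'>/dev/null; python3 st.py
```

```text
pos [ 0.4811 -0.0919  0.0848] q [ 0.8   0.52 -0.81  2.05  0.53  0.79 -0.33] T [ 0.853 -0.895 -0.069] F [ 4.7  4.8 -4.8] op 0.0456 yaw 0.2 e7 0.045
pos [ 0.4814 -0.092   0.0845] q [ 0.74  0.5  -0.73  2.05  0.47  0.76 -0.62] T [ 0.719 -0.988 -0.043] F [ 5.2  3.3 -4.7] op 0.0452 yaw -19.6 e7 0.046
```

```bash
python3 -m jog '[[0,0,0.002,0,0,0.08],[0,0,0.004,0,0,0.16],[0,0,0.005,0,0,0.22],[0,0,0.005,0,0,0.22],[0,0,0.005,0,0,0.22]]'>/dev/null; python3 st.py
python3 -m jog '[[0,0,0.002,0,0,0.08],[0,0,0.004,0,0,0.16],[0,0,0.004,0,0,0.22],[0,0,0.004,0,0,0.22],[0,0,0.004,0,0,0.22]]'>/dev/null; python3 st.py
```

```text
pos [ 0.4817 -0.0922  0.0842] q [ 0.67  0.47 -0.65  2.05  0.41  0.74 -0.92] T [ 0.662 -0.972 -0.106] F [ 4.7  3.8 -3.9] op 0.0456 yaw -39.4 e7 0.049
pos [ 0.4819 -0.0925  0.0839] q [ 0.61  0.45 -0.56  2.05  0.36  0.73 -1.22] T [ 0.542 -0.996 -0.111] F [ 4.6  2.9 -2.1] op 0.0453 yaw -59.2 e7 0.051
```

```bash
python3 -m jog '[[0,0,0.001,0,0,0.08],[0,0,0.002,0,0,0.16],[0,0,0.003,0,0,0.22],[0,0,0.003,0,0,0.22],[0,0,0.003,0,0,0.22]]'>/dev/null; python3 st.py
python3 -m jog '[[0,0,0.001,0,0,0.08],[0,0,0.002,0,0,0.16],[0,0,0.003,0,0,0.22],[0,0,0.003,0,0,0.22],[0,0,0.003,0,0,0.22]]'>/dev/null; python3 st.py
```

```text
pos [ 0.482  -0.0928  0.0836] q [ 0.54  0.44 -0.48  2.06  0.3   0.71 -1.51] T [ 0.392 -1.007 -0.078] F [ 5.5  1.3 -2.4] op 0.0457 yaw -79.0 e7 0.052
pos [ 0.482  -0.0931  0.0835] q [ 0.47  0.42 -0.4   2.06  0.25  0.7  -1.81] T [ 0.268 -0.98  -0.187] F [ 5.7  1.8 -1.5] op 0.0455 yaw -98.8 e7 0.229
```

Joint 7 effort and |Tz| both rose together, so the nut has just met the seat. From here I'll use small steps with full grip.

```bash
python3 -m jog '[[0,0,0,0,0,0.04],[0,0,0,0,0,0.08],[0,0,0,0,0,0.12],[0,0,0,0,0,0.12],[0,0,0,0,0,0.12]]' 1 60 >/dev/null; python3 st.py;python3 st.py
```

```text
pos [ 0.4819 -0.0933  0.0834] q [ 0.44  0.42 -0.36  2.06  0.22  0.7  -1.97] T [ 0.126 -0.937 -0.057] F [ 5.5  1.2 -1.1] op 0.0455 yaw -109.6 e7 0.01
pos [ 0.4819 -0.0933  0.0834] q [ 0.44  0.42 -0.36  2.06  0.22  0.7  -1.97] T [ 0.126 -0.937 -0.057] F [ 5.5  1.2 -1.1] op 0.0455 yaw -109.6 e7 0.01
```

```bash
python3 -m jog '[[0,0,0,0,0,0],[0,0,0,0,0,0]]' >/dev/null; python3 st.py
```

```text
pos [ 0.482  -0.0933  0.0834] q [ 0.44  0.42 -0.36  2.06  0.22  0.7  -1.97] T [ 0.142 -0.929 -0.021] F [ 5.6  1.6 -0.8] op 0.0456 yaw -109.6 e7 0.008
```

```bash
python3 - <<'E'
from h import *
c=snap('wrist','w3');s=snap('scene','s3')
d=c['image'][100:384,100:420,::-1]; d=cv2.resize(d,(480,426)); e=cv2.resize(s['image'][165:235,205:262,::-1],(320,393),interpolation=cv2.INTER_CUBIC)
z=np.zeros((426,800,3),np.uint8); z[:,:480]=d; z[:393,480:]=e; cv2.imwrite('pics/w3c.png',z)
E
```

```text
(no output)
```

View pics/w3c.png

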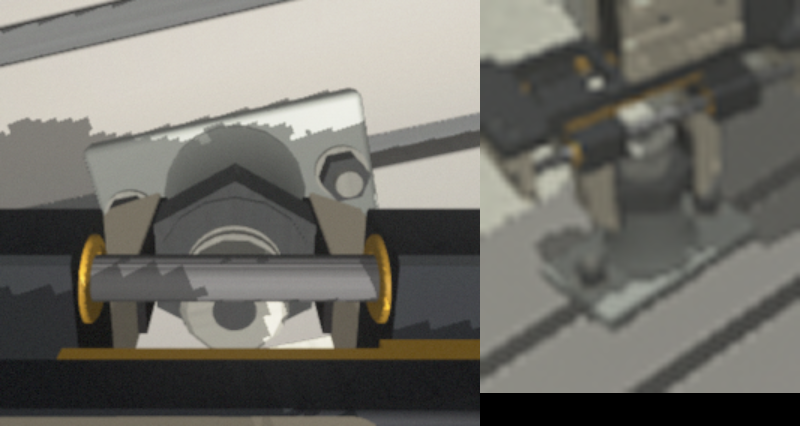

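The nut is still square in the fingers, so nothing slipped. The rise in effort was a transient and the nut isn't seated yet. I'll go on a little.

```bash
python3 -m jog '[[0,0,0.001,0,0,0.04],[0,0,0.001,0,0,0.08],[0,0,0.0015,0,0,0.12],[0,0,0.0015,0,0,0.12],[0,0,0.0015,0,0,0.12]]' >/dev/null; python3 st.py
python3 -m jog '[[0,0,0.001,0,0,0.04],[0,0,0.001,0,0,0.08],[0,0,0.0015,0,0,0.12],[0,0,0.0015,0,0,0.12],[0,0,0.0015,0,0,0.12]]' >/dev/null; python3 st.py
```

```text
pos [ 0.4819 -0.0935  0.0834] q [ 0.4   0.41 -0.31  2.06  0.19  0.69 -2.14] T [ 0.042 -1.003  0.316] F [5.5 0.2 0.3] op 0.0456 yaw -120.4 e7 -0.308
pos [ 0.4817 -0.0937  0.0833] q [ 0.36  0.41 -0.27  2.06  0.17  0.69 -2.3 ] T [-0.053 -0.903  0.544] F [4.9 0.1 4. ] op 0.0454 yaw -131.2 e7 -0.557
```

Torque now climbs with the resisting sign: Tz 0.32 then 0.54, and joint 7 agrees. I'll take a settled reading, then make a small final step.

```bash
python3 -m jog '[[0,0,0,0,0,0],[0,0,0,0,0,0]]' >/dev/null; python3 st.py
python3 -m jog '[[0,0,0,0,0,0.025],[0,0,0,0,0,0.05],[0,0,0,0,0,0.05],[0,0,0,0,0,0.05]]' >/dev/null; python3 st.py; python3 -m jog '[[0,0,0,0,0,0]]' >/dev/null; python3 st.py
```

```text
pos [ 0.4817 -0.0937  0.0833] q [ 0.37  0.41 -0.27  2.06  0.17  0.69 -2.3 ] T [ 0.013 -0.975  0.565] F [6.1 0.1 2.4] op 0.0454 yaw -131.2 e7 -0.561
pos [ 0.4817 -0.0937  0.0833] q [ 0.35  0.41 -0.25  2.06  0.16  0.69 -2.37] T [-0.047 -0.866  0.79 ] F [ 5.  -0.3  3.4] op 0.0454 yaw -135.7 e7 -0.771
pos [ 0.4817 -0.0937  0.0833] q [ 0.35  0.41 -0.25  2.06  0.16  0.69 -2.37] T [-0.1   -0.888  0.791] F [ 5.1 -0.8  4.1] op 0.0456 yaw -135.7 e7 -0.772
```

Tz is 0.79 and joint 7 gives 0.77, both steady and inside 0.55–0.95. I'll release and retreat straight up.

```bash
python3 -m jog '[[0,0,0,0,0,0],[0,0,0,0,0,0],[0,0,0,0,0,0],[0,0,0,0,0,0],[0,0,0,0,0,0],[0,0,0,0,0,0]]' -1 >/dev/null; python3 st.py
python3 -m jog '[[0,0,-0.15,0,0,0],[0,0,-0.4,0,0,0],[0,0,-0.7,0,0,0],[0,0,-0.9,0,0,0],[0,0,-0.9,0,0,0],[0,0,-0.9,0,0,0]]'>/dev/null; python3 st.py
python3 - <<'E'
from h import *
c=snap('wrist','w4');s=snap('scene','s4')
d=c['image'][100:340,120:400,::-1]; d=cv2.resize(d,(480,411)); e=cv2.resize(s['image'][165:235,205:262,::-1],(320,393),interpolation=cv2.INTER_CUBIC)
z=np.zeros((426,800,3),np.uint8); z[:411,:480]=d; z[:393,480:]=e; cv2.imwrite('pics/w4c.png',z)
E
```

```text
pos [ 0.4801 -0.0935  0.0826] q [ 0.35  0.41 -0.25  2.06  0.15  0.69 -2.37] T [0.094 0.052 0.019] F [-0.4  0.   0.1] op 0.0918 yaw -136.0 e7 0.001
pos [ 0.4799 -0.0935  0.1725] q [ 0.38  0.26 -0.28  2.    0.09  0.89 -2.32] T [ 0.103  0.097 -0.021] F [ 0.1 -0.1  0.1] op 0.0922 yaw -136.0 e7 0.005
```

View pics/w4c.png

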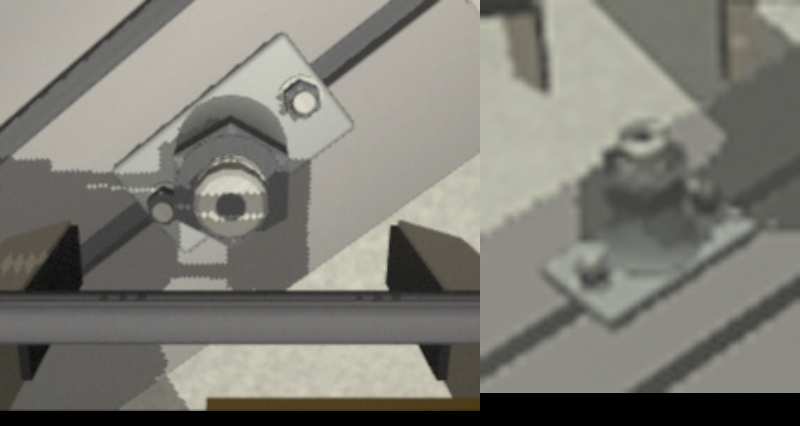

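The nut stayed put: its flats are still vertical at x≈176 and 287, parallel to the fingers. More screw shows above it in the scene view, and the gripper is clear. After release Tz reads about 0, so the 0.77–0.79 N m reading had no offset.

```bash
python3 -c "
from cell import manip; print(manip.get_obs()['t']); print(manip.hand_in())"
```

```text
17.575
the job is handed in; nothing more can be done
None
```

I ran the bare-screw rest's jam nut down about 281° clockwise, nipped it to about 0.78 N m, let go and backed off straight up. The job was handed in at t = 17.6 s.

**Checks that agree**
- **Torque:** the last settled readings with the nut still gripped were 0.79 N m at the wrist and 0.77 N m at joint 7. That is a little above the 0.7 asked, but inside the 0.55–0.95 locking range. Both read about zero after release, so there was no offset.
- **Grip:** the fingers stayed at 45–46 mm, square on the flats, throughout. After release the nut had not moved.
- **Clearance:** forces were near zero afterwards and the gripper was clear. I did not go near the locked rest or the loose things.

**Checks that disagreed or were not made**
- **Wrong-sign blip:** about 35° before the end, the torque briefly read about 0.2 N m in the wrong direction, then vanished. A picture showed no slip, and I did not find the cause.
- **Steeper rise at the end:** the torque climbed faster than the stated 1 N m per radian, at about 1.3 and then 2.7 over the final steps. I stopped on the measured torque, not the angle.
- **Screw rotation:** I did not measure separately whether the screw turned; its plain end gave no clear mark to compare.

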